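Set and clamp the lathe tool rest

ROBOT

A 7-joint arm with a two-finger parallel gripper is mounted at the origin on the work surface. World frame = base frame: x ahead of the robot, y to its left, z up, the work surface at z = 0. Lengths are in m, angles in rad, forces in N, time in s.
With the tool pointing down it reaches from about 0.425 to 0.875 m from the base axis. Payload 4.7 kg.
Tool frame: the origin (TCP) lies between the finger pads; the fingertips stand 14 mm ahead of it and the grasp point (between the pads) lies 5 mm behind it; z points along the fingers, y is the line along which they close (so a half turn about z gives the same grasp; the last joint's range is limited). The gripper opens to 87 mm and grips with 3 to 60 N. Pads are 19 mm wide; open, the fingers measure 117 mm over their backs; the gripper's body (75 mm by 190 mm) begins 51 mm behind the grasp point.
Start: joints at [1.177, 0.321, -0.07, 1.45, 0.023, 1.371, -0.057], TCP at [0.258, -0.597, 0.237] pointing down, gripper open.
Joint ranges: [-2.86, 2.86], [-0.3, 2.09], [-1.38, 1.24], [0.06, 2.45], [-1.56, 4.7], [0.09, 2.05], [-2.69, 2.69]. Speed limits (rad/s): [2.57, 2.57, 3.14, 3.14, 3.14, 3.14, 3.14].

INTERFACE

Orientations are given as a rotation vector (axis times angle).
In Python, from bench import ctrl gives the robot as it stands.
- The arm moves only by the shell command python3 -m inch 'ROWS' [OPENING] [FORCE]. ROWS is JSON, a list of rows, each a list of 6 numbers: the shift along the world's x, y, z in mm, then the turn, a rotation vector about the world's x, y, z in degrees. In form: [[tx, ty, tz, rx, ry, rz], ...]. A call has 1 to 20 rows; each row is the pose to reach, as a shift and turn from the pose commanded when the call began; what a row does not reach only later rows make up. A row lasts 1/8 s, in which the tool goes at most 62.5 mm and 10.7 degrees, less where a joint would pass 70% of its speed; a pose out of reach is approached as far as the arm can. A call with a gripper value outside its range is refused whole. OPENING is the finger opening in mm, from 0 to 87, set as the call begins (- or left out, the last holds). The fingers move at their own pace and stop on an object; FORCE is the grip in N (left out, the last holds). Time passes only in rows, so rows that repeat a pose let the fingers close. It gives the time, the measured TCP pose, the force, the opening and the grip force at its end, in the units of the state.
- ctrl.get_state(): the state, without advancing time (a new reading comes with each control period).
- ctrl.get_image(name): name is "scene" or "top"; returns (picture, depth): 400x640x3 uint8, red, green, blue; 400x640 float32, m along the optical axis (not along the pixel's ray), 0 where there is no reading.
- ctrl.camera_params(name): a dict with "mtx" (3x3 intrinsics, pixels), "T" (4x4, takes a point from camera to world coordinates). Camera axes: x right, y down, z forward; pixel columns grow to the right and rows downward; lengths in m; the calibration is good to about 2 mm. A picture is of the moment at which its call begins. camera_params takes no time and is no camera call.
- ctrl.close_job(): hands the job in; it is judged then, once.
The state is a dict: "time": time; "joint_positions": joint angles; "qd": joint speeds; "joint_torque": joint torques, N m; "position": TCP position; "tool_rot": TCP orientation; "ft_force": force on the tool from outside, world axes, zero at the start; "torque": the same for the moment, N m; "grip_width": opening from 0.0 (shut) to 1.0 (fully open); "grip_force": force on a finger pad.
Only numpy, scipy, OpenCV 4.12 (cv2) and the standard library are available. Lean on these libraries where they do the work, as an engineer would, in place of code of your own. Each camera call takes 0.05 s, during which the arm holds its last target. There are 200 camera calls.

TASK

Get the wood lathe ready for turning: push the long arm of the tool rest round until the rest stands parallel to the wooden blank, then push its clamp lever away from you (away from the robot) as far as it goes, to lock it. Only push with the fingertips: do not lift the rest out of its holder, and leave the loose tools and other things lying around where they are.

Things in the scene. Friction and masses are not known exactly. Their poses are not given: they have to be found in the camera images.
- lathe: White fixed bench lathe. Origin on the bench under the spindle axis; y runs along the spindle to the headstock, x away from the robot. Bed top at z = 90 mm. Round wooden blank, 40 mm thick, on the spindle axis at z = 210 mm from y = -160 to 260 mm. Headstock box from y = 305 mm, 290 mm high; tailstock y = -160 to -430 mm, 265 mm high, its 120 mm wide body beyond y = -240 mm.
- banjo: White fixed carrier across the lathe bed that holds tool rest and clamp lever, parallel to the lathe's frame. Origin on the bed top (z = 90 mm) straight under the spindle axis. The rest's post stands at x = -65 mm, the clamp lever's pivot at x = -140 mm of this frame (towards the robot).
- rest (a joint): Turn of the tool rest about its upright post, rad. 0 = parallel to the blank, long arm pointing to the headstock (lathe +y); positive = anticlockwise from above, long arm swung out towards the robot. Range -0.2 to 1.9; starts at 0.6 to 1.3. Friction about 0.25 N m (2 N at 120 mm); stays where left.
- rest_post (a joint): Lift of the rest's post out of the carrier, m; 0 = seated. Only its weight (about 0.8 kg) keeps it down.
- rest_pivot (a point): Point on the post axis at mid-height of the dark steel rest bar (194 mm above the bench). The bar is 14 mm thick and 32 mm high, and reaches 15 mm to one side of the axis (short tail) and 170 mm to the other (long arm).
- rest_tip (a point): End of the rest's long arm, on its centre line at mid-height, 170 mm from rest_pivot.
- clamp (a joint): Turn of the clamp lever about its upright pivot, rad: 0 = loose, 1.05 = locked, against its stop; grows anticlockwise from above. At 0 the lever points to the tailstock and 30 degrees towards the robot, at 1.05 to the tailstock and 30 degrees away from the robot. Starts at 0 to 0.25. Friction about 0.25 N m; stays where left.
- clamp_pivot (a point): Point on the clamp lever's pivot axis at the height of the lever's centre line, 154 mm above the bench. A hub of 15 mm radius, 32 mm thick, surrounds it.
- clamp_tip (a point): Outer end of the clamp lever's centre line, 120 mm from clamp_pivot. The lever is level; its inner 60 mm is a 12 mm thick steel rod, its outer 60 mm a black round grip 18 mm thick.
- gouge_long: loose turning gouge, wooden handle and steel blade, 370 mm long, lying on the bench; bystander, to be left alone. Origin near the middle of the tool, at its underside.
- gouge_short: loose turning gouge, 310 mm long, lying on the bench; bystander, to be left alone. Origin near the middle of the tool, at its underside.
- bowl: loose wooden bowl, 130 mm across, 50 mm high, on the bench; bystander, to be left alone. Origin at the middle of its underside.
- wax_tin: loose round aluminium tin, 56 mm across, 34 mm high, standing on the lathe bed below the blank; bystander, to be left alone. Origin at the middle of its underside.
- mallet: loose wooden mallet lying on the bench; bystander, to be left alone. Origin at the middle of its underside.
- offcut: loose wooden block 60 x 110 x 45 mm on the bench; bystander, to be left alone. Origin at the middle of its underside.
- oil_bottle: loose amber bottle, 60 mm across, 150 mm high, standing on the bench; bystander, to be left alone. Origin at the middle of its underside.

How it is judged:
On the way, in this order (a step that is already met when the one before it is completed fails the run):
1. the tool rest is parallel to the blank (value of joint rest between -0.1 and 0.1 rad), for 0.2 s.
2. the clamp lever is pushed to its stop (value of joint clamp above 0.97 rad), for 0.2 s.
At the end, for the whole second after the job is handed in: The tool rest is parallel to the blank within 0.1 rad (about 6 degrees), seated and at rest, and the clamp lever is within 0.08 rad of its stop (all of step 1 and value of joint clamp above 0.97 rad and value of joint rest_post below 0.004 m and velocity of joint rest between -0.05 and 0.05 rad/s); the robot touches nothing.
It fails at once if the tool rest is lifted more than 10 mm (value of joint rest_post above 0.01 m).
It fails at once if a loose bystander is moved more than 25 mm (distance of any of gouge_long, gouge_short, bowl, wax_tin, mallet, offcut, oil_bottle from where it was at the start of the episode above 0.025 m).
It also fails if it takes over 58 s, if anything falls off the work surface, if the arm or the gripper's body presses on something with over 40 N, if the wrist force passes 120 N, or if a joint passes its speed limit or range.

## Working session

There is one attempt and no reset: what is moved stays moved. The work goes in short steps, Python scripts to look and compute and a shell command to move; the robot and the scene stay as the last step left them, time stands still between calls to the robot, and variables do not carry over. Pictures are saved under pics/ and viewed, at most 10 in all, crops included, and the job is handed in when it is done.

```bash
mkdir -p pics; cat > h.py <<'E'
from bench import ctrl
import numpy as np, cv2
def snap(n,f):
    im,d=ctrl.get_image(n); cv2.imwrite(f'pics/{f}.png',cv2.cvtColor(im,cv2.COLOR_RGB2BGR)); np.save(f'pics/{f}.npy',d); return im,d
def w(n,d,u,v,r=1):
    p=ctrl.camera_params(n); K=p['mtx']; q=d[v-r:v+r+1,u-r:u+r+1]; z=np.median(q[q>0])
    return (p['T']@np.r_[np.linalg.inv(K)@[u,v,1]*z,1])[:3]
E
python3 - <<'E'
from h import *
snap('top','t0'); snap('scene','s0')
s=ctrl.get_state();print(s['time'],s['position'],s['tool_rot'],ctrl.camera_params('top'))
E
```

```text
0.1 [ 0.25754264 -0.59629202  0.2355705 ] [-3.07489976e+00 -6.35839482e-01  7.08144625e-04] {'mtx': array([[401.75390639,   0.        , 320.76295631],
       [  0.        , 401.75390639, 199.07681185],
       [  0.        ,   0.        ,   1.        ]]), 'T': array([[ 2.88850189e-04, -9.95201686e-01,  9.78443702e-02,
         3.04621962e-01],
       [-9.99989946e-01, -7.25305160e-04, -4.42516653e-03,
        -7.50626958e-02],
       [ 4.47490022e-03, -9.78421082e-02, -9.95191890e-01,
         1.65074272e+00],
       [ 0.00000000e+00,  0.00000000e+00,  0.00000000e+00,
         1.00000000e+00]])}
```

View pics/t0.png

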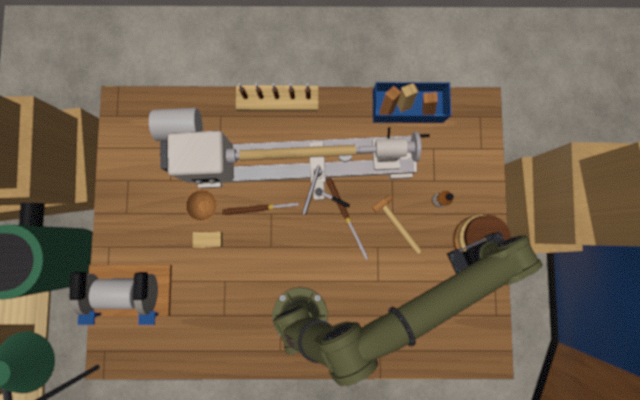

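View pics/s0.png

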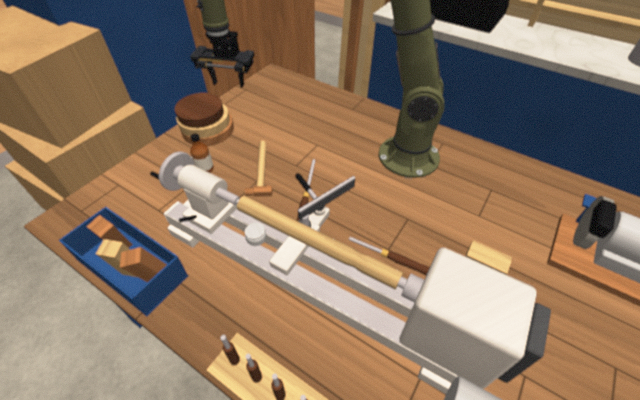

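```bash
python3 - <<'E'
from h import *
im=cv2.imread('pics/t0.png');d=np.load('pics/t0.npy')
cv2.imwrite('pics/c.png',cv2.resize(im[130:230,260:380],(720,600),interpolation=cv2.INTER_CUBIC))
p=ctrl.camera_params('top');K=p['mtx'];u,v=np.meshgrid(np.arange(640),np.arange(400))
P=(np.stack([(u-K[0,2])/K[0,0]*d,(v-K[1,2])/K[1,1]*d,d],-1)@p['T'][:3,:3].T+p['T'][:3,3])
def fit(n,m):
    q=P[m].astype(np.float32); l=cv2.fitLine(np.ascontiguousarray(q[:,:2]),cv2.DIST_HUBER,0,.01,.01).ravel()
    t=(q[:,:2]-l[2:])@l[:2]; print(n,len(q),'dir',l[:2],'ends',l[2:]+l[:2]*t.min(),l[2:]+l[:2]*t.max(),'z',np.median(q[:,2]))
z=P[...,2]
R=lambda a,b,c,e:(u>=a)&(u<=b)&(v>=c)&(v<=e)&(d>0)
fit('blank',R(245,350,140,165)&(z>.195)&(z<.25))
fit('rest',R(298,328,164,218)&(z>.18)&(z<.23))
m=R(312,355,180,212)&(z>.125)&(z<.18)
fit('lever',m)
for a,b in zip(*np.nonzero(m)): print((b,a),P[a,b].round(3),im[a,b],end=';')
E
```

```text
blank 1160 dir [ 0.05120869 -0.998688  ] ends [0.6032564  0.19405308] [ 0.6228589  -0.18824022] z 0.22663489
rest 219 dir [ 0.9557582  -0.29415342] ends [ 0.39195445 -0.01897983] [ 0.56690365 -0.0728239 ] z 0.21147753
lever 200 dir [0.4373633 0.8992849] ends [ 0.42343935 -0.1858682 ] [ 0.48926234 -0.05052624] z 0.1613875
(np.int64(316), np.int64(183)) [ 0.516 -0.064  0.128] [161 169 176];(np.int64(322), np.int64(183)) [ 0.516 -0.087  0.125] [167 174 183];(np.int64(319), np.int64(186)) [ 0.505 -0.075  0.127] [172 179 187];(np.int64(320), np.int64(186)) [ 0.505 -0.079  0.125] [174 181 190];(np.int64(321), np.int64(186)) [ 0.504 -0.083  0.131] [178 186 194];(np.int64(322), np.int64(186)) [ 0.505 -0.087  0.125] [169 178 187];(np.int64(317), np.int64(187)) [ 0.501 -0.067  0.128] [154 160 168];(np.int64(316), np.int64(188)) [ 0.493 -0.064  0.16 ] [140 146 151];(np.int64(317), np.int64(188)) [ 0.492 -0.068  0.169] [118 121 129];(np.int64(318), np.int64(188)) [ 0.493 -0.071  0.161] [105 109 114];(np.int64(319), np.int64(188)) [ 0.492 -0.075  0.169] [106 110 114];(np.int64(320), np.int64(188)
[... 11775 characters left out ...]
.int64(206)) [ 0.426 -0.165  0.153] [28 44 70];(np.int64(344), np.int64(206)) [ 0.426 -0.168  0.157] [21 30 52];(np.int64(345), np.int64(206)) [ 0.426 -0.172  0.158] [29 31 50];(np.int64(346), np.int64(206)) [ 0.425 -0.176  0.159] [26 35 49];(np.int64(347), np.int64(206)) [ 0.425 -0.179  0.162] [36 45 59];(np.int64(348), np.int64(206)) [ 0.425 -0.183  0.159] [37 47 63];(np.int64(349), np.int64(206)) [ 0.425 -0.187  0.161] [43 65 90];(np.int64(345), np.int64(207)) [ 0.422 -0.172  0.16 ] [36 54 76];(np.int64(346), np.int64(207)) [ 0.422 -0.176  0.157] [42 63 87];(np.int64(347), np.int64(207)) [ 0.422 -0.18   0.155] [49 71 99];(np.int64(348), np.int64(207)) [ 0.421 -0.183  0.164] [ 49  74 103];
```

View pics/c.png

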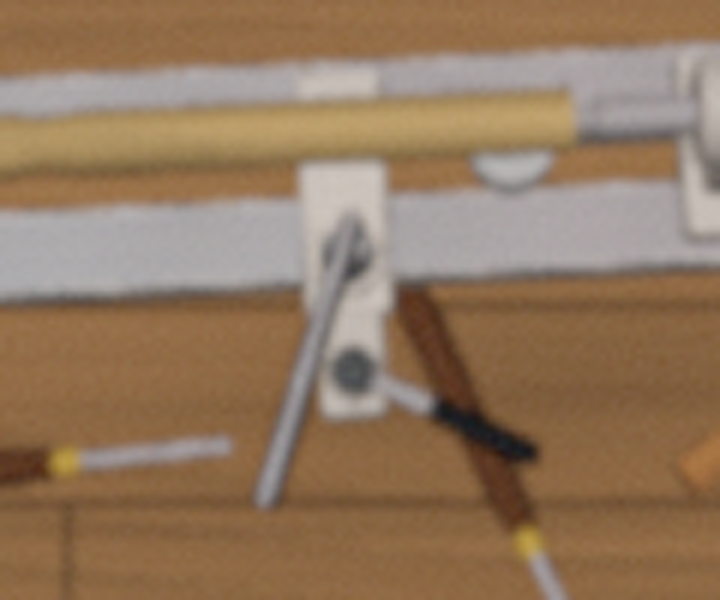

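The top view shows the rest (crop tail 352,215 to tip 266,500) and the lever (355,372 to 530,455). Rest ≈ 1.22 rad, pivot ≈ (0.555, -0.069). Clamp ≈ 0.02 rad, pivot ≈ (0.480, -0.074). I'll close the fingers and move to the right side of the rest arm.

```bash
python3 -m inch '[[0,0,30,0,0,0],[15,50,40,0,0,0],[32,105,40,0,0,0],[48,158,40,0,0,0],[65,212,40,0,0,0],[82,266,40,0,0,0],[98,320,40,0,0,0],[115,374,40,0,0,0],[130,428,40,0,0,0],[145,480,40,0,0,0],[160,522,40,0,0,0],[160,522,40,0,0,0],[160,522,0,0,0,0],[160,522,-38,0,0,0],[160,522,-40,0,0,0]]' 0 20
python3 - <<'E'
from h import *
snap('scene','s1'); im,d=snap('top','t1')
a=cv2.imread('pics/s1.png')[120:300,220:460]; b=cv2.imread('pics/t1.png')[130:230,260:380]
cv2.imwrite('pics/c1.png',np.hstack([cv2.resize(a,(460,345)),cv2.resize(b,(340,345))]))
E
```

```text
time: 1.98
position: [0.4153, -0.0753, 0.1941]
tool_rot: [-3.074, -0.634, 0.008]
ft_force: [0.8, 0.0, -0.3]
grip_width: 0.006
grip_force: 0.0
```

View pics/c1.png

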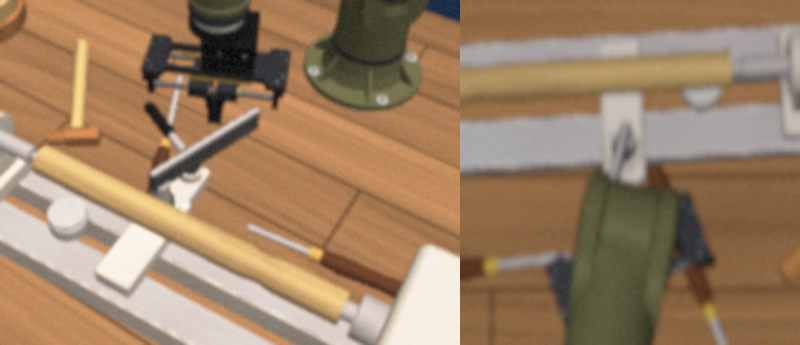

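```bash
python3 -m inch '[[6,10,0,0,0,0],[13,20,0,0,0,0],[17,34,0,0,0,0],[22,50,0,0,0,0],[29,70,0,0,0,0],[38,81,0,0,0,0],[47,92,0,0,0,0],[56,101,0,0,0,0],[65,109,0,0,0,0],[73,114,0,0,0,0],[81,119,0,0,0,0],[88,122,0,0,0,0],[94,125,0,0,0,0],[98,126,0,0,0,0],[98,126,0,0,0,0]]'
cat > m.py <<'E'
from h import *
import sys
d=snap('top',sys.argv[1])[1]
p=ctrl.camera_params('top');K=p['mtx'];u,v=np.meshgrid(np.arange(640),np.arange(400))
P=(np.stack([(u-K[0,2])/K[0,0]*d,(v-K[1,2])/K[1,1]*d,d],-1)@p['T'][:3,:3].T+p['T'][:3,3])
rel=P[...,:2]-[.5545,-.069]; X=rel@[.9987,.0512]; Y=rel@[-.0512,.9987]; z=P[...,2]
m=(d>0)&(z>.19)&(z<.222)&(abs(X)<.035)&(Y>-.03)&(Y<.19)
if m.sum()>5:
    l=cv2.fitLine(np.stack([X[m],Y[m]],1).astype(np.float32),cv2.DIST_HUBER,0,.01,.01).ravel()
    print('rest',m.sum(),Y[m].min(),Y[m].max(),np.arctan2(-l[0]*np.sign(l[1]),abs(l[1])),l)
m=(d>0)&(z>.145)&(z<.18)&(np.hypot(X+.075,Y)<.13)&(Y<-.02)
if m.sum()>5:
    x,y=(X[m]+.075),Y[m]; print('lever',m.sum(),'clamp',np.median(np.arctan2(x,-y))+np.pi/6)
a=snap('scene',sys.argv[1]+'s')[0]; a=cv2.imread(f'pics/{sys.argv[1]}s.png')[120:300,220:460]; b=cv2.imread(f'pics/{sys.argv[1]}.png')[130:230,260:380]
cv2.imwrite('pics/c%s.png'%sys.argv[1],np.hstack([cv2.resize(a,(460,345)),cv2.resize(b,(340,345))]))
E
python3 m.py t2
```

```text
time: 3.95
position: [0.5161, 0.0518, 0.1966]
tool_rot: [-3.076, -0.637, -0.001]
ft_force: [-0.7, -0.0, 0.3]
grip_width: 0.004
grip_force: 0.3
rest 91 -0.013486218077952432 0.09379874445861112 0.12440498 [ 0.12408434 -0.99227166 -0.00609578  0.03862345]
lever 121 clamp 0.013988283119305667
```

View pics/ct2.png

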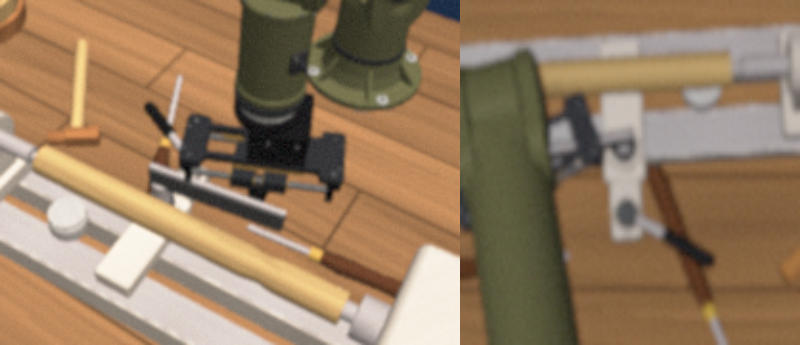

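The scene view shows the rest nearly parallel (arm tip at 283,215), at about 0.12 rad. I'll push a little more, back off and measure it unobstructed.

```bash
python3 -m inch '[[4,0,0,0,0,0],[8,0,0,0,0,0],[11,0,0,0,0,0],[11,0,0,0,0,0],[11,0,0,0,0,0],[-20,-5,0,0,0,0],[-40,-20,0,0,0,0],[-70,-50,5,0,0,0],[-100,-80,5,0,0,0],[-120,-120,5,0,0,0],[-130,-160,5,0,0,0],[-130,-200,5,0,0,0],[-130,-240,5,0,0,0],[-130,-280,5,0,0,0],[-130,-280,5,0,0,0]]'
python3 m.py t3
```

```text
time: 5.92
position: [0.3853, -0.2323, 0.2018]
tool_rot: [3.077, 0.627, 0.001]
ft_force: [0.4, -0.5, -0.4]
grip_width: 0.0
grip_force: 0.0
rest 233 -0.013591047091716853 0.16843576985290426 0.026513055 [ 0.02650995 -0.9996486  -0.00371287  0.07999625]
lever 119 clamp 0.01426640825966019
```

View pics/ct3.png

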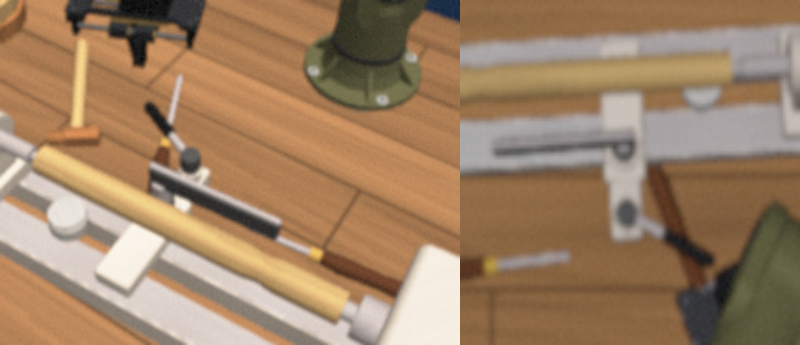

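Rest ≈ 0.027 rad and clear of the gripper. Next is the clamp lever: I'll descend on its robot side and sweep.

```bash
python3 -m inch '[[6,40,0,0,0,0],[17,86,0,0,0,0],[17,86,0,0,0,0],[17,86,-25,0,0,0],[17,86,-44,0,0,0],[17,86,-44,0,0,0],[30,80,-44,0,0,0],[40,74,-44,0,0,0],[49,69,-44,0,0,0],[58,65,-44,0,0,0],[67,62,-44,0,0,0],[76,59,-44,0,0,0],[86,58,-44,0,0,0],[96,57,-44,0,0,0],[106,58,-44,0,0,0],[114,60,-44,0,0,0],[120,61,-44,0,0,0],[124,62,-44,0,0,0],[124,62,-44,0,0,0]]'
python3 m.py t4
```

```text
time: 8.4
position: [0.5104, -0.1668, 0.1577]
tool_rot: [3.076, 0.636, 0.002]
ft_force: [-1.6, -0.1, -0.3]
grip_width: 0.006
grip_force: 0.5
rest 235 -0.01362569120204151 0.16843469669495514 0.023329927 [ 0.02332781 -0.99972785 -0.00308716  0.07050976]
```

View pics/ct4.png

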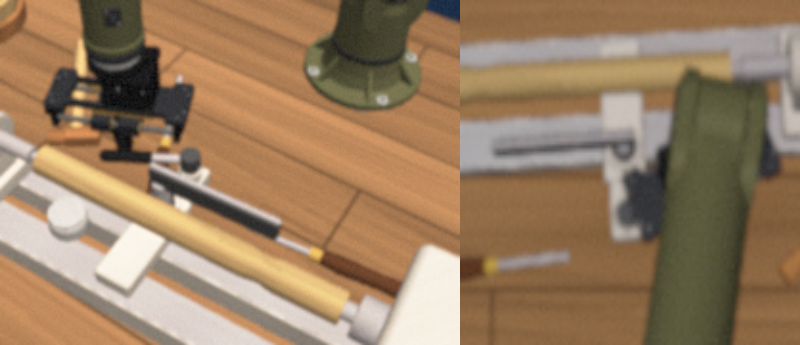

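The lever follows the fingertip (grip at 125,157). I'll push on along (0.84, 0.55) until the force rises.

```bash
python3 -m inch '[[3,2,0,0,0,0],[6,4,0,0,0,0],[9,6,0,0,0,0],[9,6,0,0,0,0]]'
```

```text
time: 9.0
position: [0.5157, -0.1644, 0.1577]
tool_rot: [3.074, 0.631, -0.012]
ft_force: [-10.1, -6.3, 6.2]
grip_width: 0.006
grip_force: 6.4
```

Force jumped to about 12 N, well above the 2.5 N friction, so it's at the stop. I'll retreat and check.

```bash
python3 -m inch '[[2,1,0,0,0,0],[2,1,0,0,0,0],[-20,-15,0,0,0,0],[-50,-30,0,0,0,0],[-70,-40,50,0,0,0],[-90,-80,80,0,0,0],[-110,-130,80,0,0,0],[-130,-180,80,0,0,0],[-130,-180,80,0,0,0]]'
python3 m.py t5
```

```text
time: 10.12
position: [0.387, -0.3452, 0.2378]
tool_rot: [3.077, 0.623, 0.001]
ft_force: [-0.9, 0.8, -1.2]
grip_width: 0.005
grip_force: 0.0
rest 233 -0.01358106921667358 0.1685599390058087 0.02299042 [ 0.0229884  -0.9997357  -0.00385344  0.07530694]
lever 118 clamp 1.046552123612193
```

View pics/ct5.png

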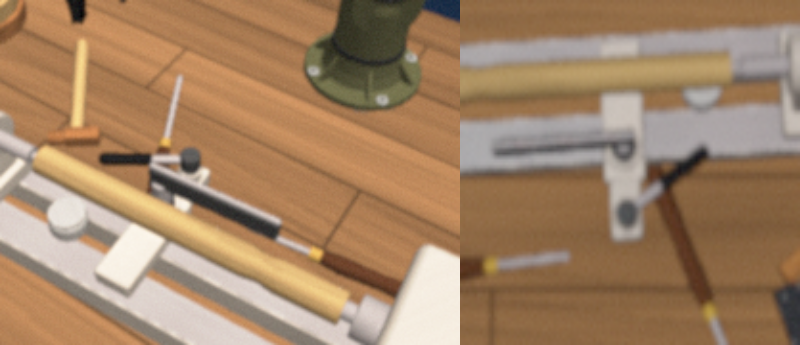

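The picture shows the rest parallel to the blank and the lever at its stop (grip tip at 705,152). Clamp reads ≈ 1.05 rad and rest ≈ 0.023 rad.

```bash
python3 -c "from bench import ctrl; print(ctrl.close_job())"
```

```text
the job is handed in; nothing more can be done
None
```

The job is handed in: by the last camera measurement the tool rest is parallel to the blank (about 0.02 rad) and the clamp lever is at its stop (about 1.05 rad), with the arm drawn back clear; the verdict was not shown to me.

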